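# Chock a row of kiln props in the rack-fed bench vice

### The job

Lay the spare tubular kiln prop from its wooden rest on its side in the long-bed vice, in the gap between the moving jaw and the three props already lying there, its ends about level with theirs. Then wind the feed knob on the jaw's carriage until the jaw has closed the whole row up snug against the fixed jaw, so that no prop can roll and the ends can be rubbed down; feed the jaw with its knob, do not shove it or force it hard once the row is tight, and leave the other things on the bench where they are.

Things in the scene. Friction and masses are not known exactly. Their poses are not given: they have to be found in the camera images.
- vice: fixed long-bed bench vice of dark iron. Straight steel bed 64 mm wide (along its x), 460 mm long (along its y), flat top 50 mm above the bench. Origin: on the bench under the bed's middle; z up, x across the bed, about away from the robot, y along it from the fixed jaw to the carriage. Its place and yaw vary. Both jaws are about 74 mm wide, their tops 96 mm above the bench
- fixed_jaw (a point): bottom middle of the fixed jaw's rubber face, on the bed's top (50 mm above the bench), at y = -170 mm in the vice's frame; the face looks to the vice's +y
- carriage: moving jaw and its saddle, sliding along the bed. Origin: bottom middle of the jaw's rubber face, on the bed's top; axes as the vice's; the face looks to -y. It begins with the face at y = 72 to 92 mm in the vice's frame. Only the feed knob moves it (stiff, over 25 N, if shoved) and it stays where the knob leaves it. Saddle: 122 mm to +y of the face, 82 mm wide, top 70 mm above the bench
- feed_knob: feed knob on the carriage: black disc, 80 mm diameter, on an upright axis, underside 83, top 95 mm above the bench. Origin: on the axis at the underside, 50 mm to -x, 72 mm to +y of the carriage's origin; its x axis points to the peg, whose first angle varies. Turned counter-clockwise seen from above it takes the carriage and itself to the fixed jaw, 8 mm per rad, 50 mm a turn; about 2 turns
- peg_middle (a point): middle of the knob's finger peg: upright bare-metal sleeve, 15.6 mm diameter, 36 mm tall (96 to 132 mm above the bench), free to spin on its pin, 31 mm from the knob's axis; this point is on the peg's axis, 114 mm above the bench. It can be pushed round from behind by a finger, or held. It takes about 8 N, steadily, a few N more while it pushes props along, and the knob stays where it is left
- tube_1: tubular kiln prop of buff fireclay, 40 mm diameter, 100 mm long, about 190 g, lying across the bed next to the fixed jaw, its ends standing out over both sides of the bed. Origin: its centre; x along the tube's axis. It rolls when pushed
- tube_2: a like prop on the bed, second from the fixed jaw, a few mm from its neighbours; origin and axes as tube_1
- tube_3: a like prop on the bed, third from the fixed jaw; origin and axes as tube_1
- tube_4: the spare: a like prop, lying in the wooden rest on the bench at the robot's right. Origin: its centre, 26 mm above the bench; x along the tube's axis
- rest: flat wooden rest, 110 by 70 by 6 mm, with four small corner cleats 8 mm high that keep a tube from rolling; the tube's middle 70 mm is free at its sides. Fixed. Origin: centre of its underside; x along the tube
- short_prop: bystander: short stout tubular prop standing upright, 48 mm diameter, 55 mm high. Origin: centre of its underside
- rub_brick: bystander: dark rubbing brick, 60 by 110 by 28 mm, beyond the vice. Origin: centre of its underside
- square_prop: bystander: square kiln prop standing, 38 by 38 by 85 mm, beyond the vice. Origin: centre of its underside
- wax_bottle: bystander: white bottle, 58 mm diameter, 135 mm high, at the robot's left. Origin: centre of its underside
- sprayer: bystander: clear spray bottle with a black trigger head, 88 mm diameter, 160 mm high, beyond the carriage's end of the vice. Origin: centre of its underside
- beaker: bystander: dark grey cup, 72 mm diameter, 85 mm high, beyond the vice at the robot's right. Origin: centre of its underside
- clay_knife: bystander: flat wooden modelling tool, 150 by 16 by 8 mm, lying at the robot's left. Origin: centre of its underside
Not all that is in view belongs to the job. What is shaped like the tube_3 but turquoise is not meant. Leave any pink look-alike of the tube_4 alone.

How it is judged:
By the outcome, as a careful person would: the job done as asked, in the order asked, and still so for the second after the job is handed in, with the robot touching nothing.
It also fails if it takes over 61 s, if anything falls off the work surface, if the arm or the gripper's body presses on something with over 40 N, if the wrist force passes 120 N, or if a joint passes its speed limit or range.

### The arm

A 6-joint arm with a two-finger parallel gripper is mounted at the origin on the work surface. World frame = base frame: x ahead of the robot, y to its left, z up, the work surface at z = 0. Lengths are in m, angles in rad, forces in N, time in s.
With the tool pointing down it reaches from about 0.375 to 0.9 m from the base axis. Payload 3.1 kg.
Tool frame: the origin (TCP) lies at the very end of the fingers, on their centre line; the grasp point (between the pads) lies 19 mm behind it; z points along the fingers, y is the direction in which the jaws open and shut (so a half turn about z gives the same grasp; the last joint's range is limited). The gripper opens to 87 mm and grips with 3 to 60 N. Pads are 19 mm wide; open, the fingers measure 117 mm over their backs; the gripper's body (75 mm by 190 mm) begins 51 mm behind the grasp point.
Start: joints at [1.038, 0.527, 1.433, -0, 1.181, -0.178], TCP at [0.217, 0.586, 0.223] pointing down, gripper open.
Joint ranges: [-3.08, 3.08], [-0.75, 2.2], [0.22, 2.44], [-1.43, 4.57], [0, 2.65], [-2.85, 2.85]. Speed limits (rad/s): [2.79, 2.79, 3.14, 3.14, 3.14, 3.14].

### API

Orientations are given as a unit quaternion [x, y, z, w].
In Python, from rig import robot gives the robot as it stands.
- The arm moves only by the tool arm_command, never from a script. Its argument "targets" is a list of rows, each a list of 5 numbers: the shift along the tool's x, y, z in cm, then the turn about the tool's z in rad, then the finger opening in cm, from 0 to 8.7. In form: [[dx, dy, dz, spin, hand], ...]. A call has 1 to 5 rows; each row is the pose to reach, as a shift and turn from the pose commanded when the call began, along the tool's axes at that moment; what a row does not reach only later rows make up. A row lasts 1/8 s, in which the tool goes at most 62.5 mm and 10.7 degrees, less where a joint would pass 70% of its speed; a pose out of reach is approached as far as the arm can. A call with a gripper value outside its range is refused whole. The fingers move at their own pace and stop on an object; "newtons" is the grip in N (left out, the last holds). Time passes only in rows, so rows that repeat a pose let the fingers close. It gives the time, the measured TCP pose, the force and the opening at its end, in the units of the state.
- robot.get_obs(): the state, without advancing time (a new reading comes with each control period).
- robot.camera(name): name is "scene" or "side" or "wrist"; returns (picture, depth): 400x640x3 uint8, red, green, blue; 400x640 float32, m along the optical axis (not along the pixel's ray), 0 where there is no reading.
- robot.camera_model(name): a dict with "mtx" (3x3 intrinsics, pixels), "extrinsics" (4x4, takes a point from world to camera coordinates). Camera axes: x right, y up, looking along -z (the intrinsics and any distortion apply to the point x, -y, -z); pixel columns grow to the right and rows downward; lengths in m; the calibration is good to about 2 mm. A picture is of the moment at which its call begins: read the wrist's pose just before it. camera_model takes no time and is no camera call; for the wrist camera it gives the pose at the moment of the call.
- robot.hand_in(): hands the job in, once; it reports no verdict.
The state is a dict: "time": time; "q": joint angles; "joint_velocities": joint speeds; "joint_torque": joint torques, N m; "position": TCP position; "tool_rot": TCP orientation; "ft_force": force on the tool from outside, world axes, zero at the start; "moment": the same for the moment, N m; "grip_width": finger opening in m.
Only numpy, scipy, OpenCV 4.12 (cv2) and the standard library are available. Lean on these libraries where they do the work, as an engineer would, in place of code of your own. Each camera call takes 0.05 s, during which the arm holds its last target.

## Working session

There is one attempt and no reset: what is moved stays moved. The work goes in short steps, Python scripts to look and compute and a tool call to move; the robot and the scene stay as the last step left them, time stands still between calls to the robot, and variables do not carry over. Pictures are saved under pics/ and viewed, and the job is handed in when it is done.

Besides the shell and the picture viewer there is one more tool, called after "Request:" as a command line: name --pt "numbers of a row" for each row, then --argument value for the rest. arm_command: Moves the arm, as the interface text tells. Its arguments: {"type":"object","properties":{"targets":{"type":"array","items":{"type":"array","items":{"type":"number"}}},"newtons":{"type":"number"}},"required":["targets"]}

```bash
mkdir -p pics; ls
python3 - <<'E'
from rig import robot
import cv2,numpy as np
print(robot.get_obs())
for n in ["scene","side","wrist"]:
    m=robot.camera_model(n); p,d=robot.camera(n)
    cv2.imwrite(f"pics/{n}0.png",p[:,:,::-1]); np.savez(f"{n}0.npz",p=p,d=d,**{k:np.array(v) for k,v in m.items() if k in("mtx","extrinsics")})
    print(n,m.keys(),m)
E
```

```text
pics
{'time': 0.0, 'q': array([ 1.03750473e+00,  5.28488557e-01,  1.43391489e+00, -1.21427877e-05,
        1.18139874e+00, -1.78493650e-01]), 'joint_velocities': array([ 0.00045435,  0.00031874, -0.00054017, -0.0007258 , -0.00031103,
        0.00150273]), 'joint_torque': array([ 1.26564151e-03, -4.40049613e+01, -1.76590276e+01,  6.30921288e-02,
        5.83816285e-02, -1.85682702e-04]), 'position': array([0.21671352, 0.58543295, 0.22155389]), 'tool_rot': array([ 1.76467583e-01,  9.84305832e-01, -1.03749248e-03, -3.79667827e-04]), 'ft_force': array([-0.24875934, -0.36549308, -0.24787397]), 'moment': array([0.0185141 , 0.01031298, 0.00861321]), 'grip_width': 0.08689986197991245}
scene dict_keys(['mtx', 'extrinsics']) {'mtx': array([[465.74963869,   0.        , 318.73190825],
       [  0.        , 465.74963869, 196.76666242],
       [  0.        ,   0.        ,   1.        ]]), 'extrinsics': array([[ 0.52518885,  0.85093026,  0.00971382, -0.31264438],
       [-0.50908738,  0.30501769,  0.80485667,  0.19315389],
       [ 0.68191401, -0.42764693,  0.59338974, -1.53326757],
       [ 0.    
[... 270 characters left out ...]
[-0.99475888, -0.10192383, -0.00814331,  0.5802977 ],
       [ 0.04886789, -0.54387441,  0.83774253, -0.11013406],
       [-0.08981486,  0.83295388,  0.5460047 , -0.90253529],
       [ 0.        ,  0.        ,  0.        ,  1.        ]])}
wrist dict_keys(['mtx', 'extrinsics']) {'mtx': array([[342.68669003,   0.        , 324.00771058],
       [  0.        , 342.68669003, 197.55318538],
       [  0.        ,   0.        ,   1.        ]]), 'extrinsics': array([[ 0.34778323,  0.93757086, -0.00277601, -0.62410784],
       [-0.90634416,  0.33543919, -0.25694514,  0.03088089],
       [-0.2399731 ,  0.09187723,  0.966422  , -0.39155384],
       [ 0.        ,  0.        ,  0.        ,  1.        ]])}
```

View pics/scene0.png

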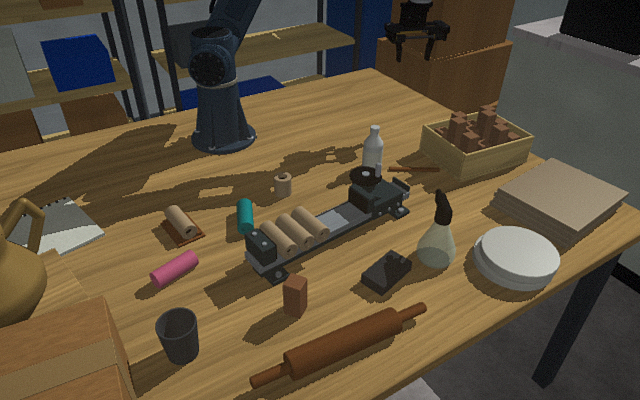

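View pics/side0.png

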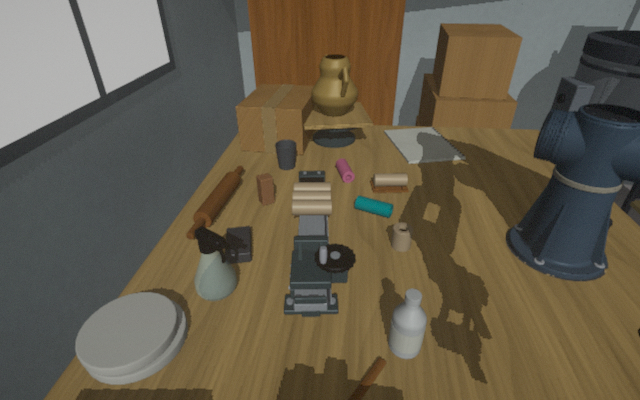

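View pics/wrist0.png

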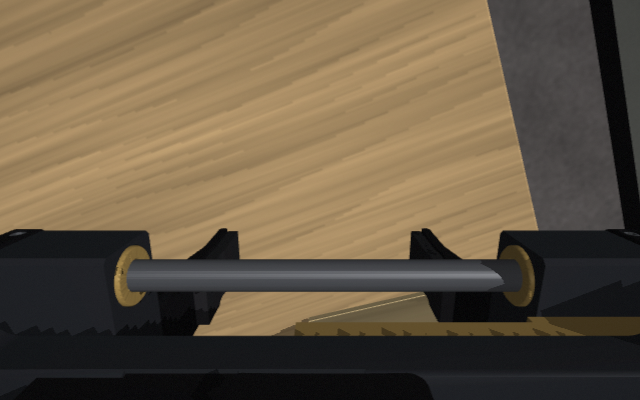

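The scene image shows the buff spare in its wooden rest at (180,222). The turquoise look-alike at (246,216) and the pink one at (175,268) are not meant. The three buff props lie on the bed at (270–320,230), and the knob is at (366,175).

```bash
cat > h.py <<'E'
import numpy as np,cv2
def load(n,i=0):
    z=np.load(f"{n}{i}.npz"); return z['p'],z['d'],z['mtx'],z['extrinsics']
def cloud(d,K,E):
    v,u=np.indices(d.shape)
    pc=np.stack([(u-K[0,2])/K[0,0]*d,-(v-K[1,2])/K[1,1]*d,-d],-1)
    return (pc-E[:3,3])@E[:3,:3]
def proj(P,K,E):
    c=np.atleast_2d(P)@E[:3,:3].T+E[:3,3]
    return np.stack([K[0,0]*c[:,0]/-c[:,2]+K[0,2],K[1,1]*-c[:,1]/-c[:,2]+K[1,2]],-1)
def ray(u,v,z,K,E):
    dr=np.array([(u-K[0,2])/K[0,0],-(v-K[1,2])/K[1,1],-1])@E[:3,:3]
    o=-E[:3,3]@E[:3,:3]; return o+dr*(z-o[2])/dr[2]
E
python3 - <<'E'
from h import *
for n,boxs in (("scene",(150,150,270,130)),("side",(270,150,150,180))):
    p,d,K,E=load(n); x,y,w,h=boxs
    c=cv2.resize(p[y:y+h,x:x+w],None,fx=800/w if n=="scene" else 3.3,fy=800/w if n=="scene" else 3.3,interpolation=cv2.INTER_CUBIC)
    cv2.imwrite(f"pics/{n}_crop.png",c[:,:,::-1]); print(c.shape)
    P=cloud(d,K,E)
    hsv=cv2.cvtColor(p,cv2.COLOR_RGB2HSV)
    for uv in ([(180,222),(290,234),(345,216),(366,175),(380,205),(262,245),(60,300)] if n=="scene" else [(391,181),(312,200),(313,228),(335,258),(312,245),(312,175),(500,350)]):
        print(n,uv,P[uv[1],uv[0]].round(4),hsv[uv[1],uv[0]])
E
```

```text
(385, 800, 3)
scene (180, 222) [ 0.4072 -0.2734  0.0464] [ 18  89 115]
scene (290, 234) [ 0.6176 -0.089   0.0826] [20 97 84]
scene (345, 216) [0.5958 0.0739 0.051 ] [75  8 68]
scene (366, 175) [0.5367 0.176  0.1015] [115  14 107]
scene (380, 205) [0.6201 0.1601 0.0665] [25 39 39]
scene (262, 245) [ 0.6328 -0.1637  0.0969] [60 10 51]
scene (60, 300) [ 0.5917 -0.5423  0.1107] [ 19 128 135]
(594, 495, 3)
side (391, 181) [ 0.3824 -0.2474  0.0318] [ 19  65 153]
side (312, 200) [ 0.5984 -0.028   0.0902] [ 18  68 123]
side (313, 228) [0.5894 0.0345 0.0497] [ 90   7 109]
side (335, 258) [0.5271 0.1909 0.0958] [ 90   5 106]
side (312, 245) [0.5795 0.1385 0.0823] [94 27 65]
side (312, 175) [ 0.6121 -0.1485  0.0954] [78 20 65]
side (500, 350) [ 0.219   0.3025 -0.001 ] [ 19 121 118]
```

View pics/scene_crop.png

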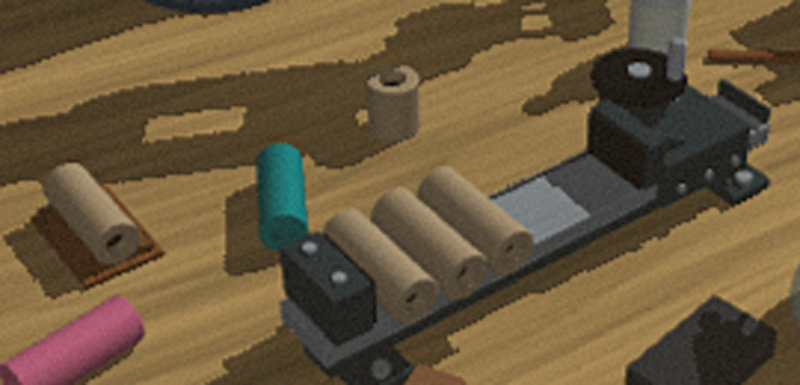

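View pics/side_crop.png

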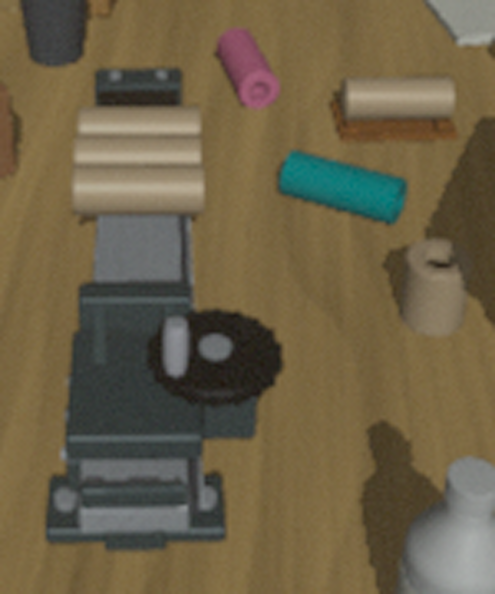

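Zoomed in, the buff prop in the wooden rest is the spare; the turquoise and pink ones lie loose on the bench. Next I measure the tubes, vice, knob and peg from depth.

Run:
```python
from h import *
A=[]
for n in("scene","side"):
    p,d,K,E=load(n);P=cloud(d,K,E);hsv=cv2.cvtColor(p,cv2.COLOR_RGB2HSV)
    m=(d>0)&(P[...,0]>.3)&(P[...,0]<.8)&(P[...,1]>-.4)&(P[...,1]<.35)&(P[...,2]<.2)
    A.append((P[m],p[m],hsv[m]))
    Q=P[m];H=hsv[m]
    # jaw tops
    for nm,lo,hi,box in (("jawtops",.092,.1,(.5,.7,-.25,.25)),("bedtop",.046,.054,(.5,.7,-.25,.3)),("rest/tube4",.04,.05,(.3,.5,-.36,-.15)),("tubes",.08,.094,(.5,.72,-.16,.0)),("peg",.118,.14,(.45,.65,.08,.3)),("knob",.09,.1,(.45,.65,.1,.3))):
        s=(Q[:,2]>lo)&(Q[:,2]<hi)&(Q[:,0]>box[0])&(Q[:,0]<box[1])&(Q[:,1]>box[2])&(Q[:,1]<box[3])
        q=Q[s]; print(n,nm,len(q),q.mean(0).round(4),q.min(0).round(4),q.max(0).round(4))
# top-down map 1px = 1mm
img=np.zeros((750,500,3),np.uint8)
for Q,C,H in A:
    s=Q[:,2]>.015
    o=np.argsort(Q[s][:,2])
    q=Q[s][o];c=C[s][o]
    iy=((.35-q[:,1])*1000).astype(int).clip(0,749);ix=((q[:,0]-.3)*1000).astype(int).clip(0,499)
    z=(q[:,2]*1800).clip(0,255).astype(np.uint8)
    col=cv2.applyColorMap(z[:,None],cv2.COLORMAP_JET)[:,0]
    for a in range(2):
        for b in range(2): img[(iy+a).clip(0,749),(ix+b).clip(0,499)]=col
cv2.imwrite("pics/top.png",cv2.resize(cv2.rotate(img,cv2.ROTATE_90_CLOCKWISE),None,fx=1,fy=1))
```

```text
scene jawtops 1207 [0.583  0.0081 0.0961] [ 0.5    -0.1813  0.092 ] [0.6588 0.2198 0.1   ]
scene bedtop 1109 [0.5951 0.0554 0.0511] [ 0.5358 -0.1879  0.046 ] [0.6558 0.274  0.054 ]
scene rest/tube4 353 [ 0.3865 -0.2696  0.0456] [ 0.3324 -0.2901  0.04  ] [ 0.4356 -0.2473  0.0499]
scene tubes 1562 [ 0.6096 -0.0796  0.0884] [ 0.5483 -0.1597  0.08  ] [ 0.6588 -0.0075  0.094 ]
scene peg 45 [0.5518 0.1996 0.1283] [0.5431 0.1946 0.118 ] [0.5574 0.2079 0.1378]
scene knob 659 [0.5489 0.1583 0.0963] [0.4857 0.1101 0.09  ] [0.6223 0.2198 0.0999]
side jawtops 1069 [0.5553 0.1108 0.0953] [ 0.5    -0.1793  0.092 ] [0.6518 0.2225 0.0998]
side bedtop 1042 [0.5779 0.1207 0.0499] [ 0.5011 -0.0262  0.046 ] [0.6294 0.277  0.0539]
side rest/tube4 165 [ 0.3844 -0.262   0.0445] [ 0.3338 -0.2756  0.0401] [ 0.4342 -0.2478  0.0486]
side tubes 1059 [ 0.6043 -0.0704  0.0869] [ 0.5496 -0.1547  0.08  ] [ 0.6573 -0.0016  0.0938]
side peg 69 [0.5493 0.2064 0.1275] [0.5423 0.1956 0.1185] [0.556  0.2112 0.1342]
side knob 1021 [0.5386 0.173  0.0949] [0.4871 0.117  0.09  ] [0.62   0.2225 0.0998]
```

View pics/top.png

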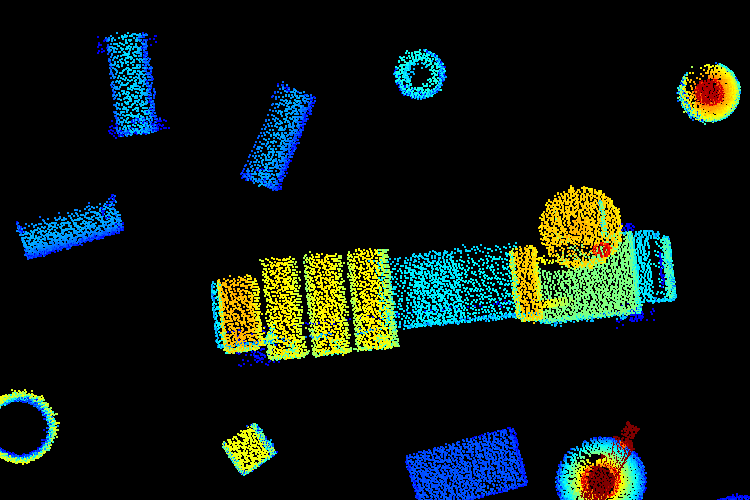

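The top-down depth map (1 px = 1 mm, x down, y right) shows the spare at (130,85), three props at (285–370,305), the moving jaw at x px 525, the knob at (580,226) and the peg at (602,248). Now to refine these with fits.

```bash
cat > fit.py <<'E'
from h import *
from scipy.optimize import least_squares
def cyl(q,c0,a0,z0,r=.02):
    # params cx,cy,cz,yaw ; axis horizontal
    def f(p):
        a=np.array([np.cos(p[3]),np.sin(p[3])]); nrm=np.array([-a[1],a[0]])
        return np.hypot((q[:,:2]-p[:2])@nrm,q[:,2]-p[2])-r
    s=least_squares(lambda p:np.r_[f(p),1e-3*((p[:2]-c0))@np.array([np.cos(p[3]),np.sin(p[3])])],[*c0,z0,a0],loss='soft_l1',f_scale=.002)
    p=s.x;a=np.array([np.cos(p[3]),np.sin(p[3])]);t=(q[:,:2]-p[:2])@a
    lo,hi=np.percentile(t,[.5,99.5]);c=p[:2]+a*(lo+hi)/2
    return np.r_[c,p[2],p[3],hi-lo,np.sqrt(np.mean(f(p)**2))]
def pts(i=0,cams=("scene","side")):
    L=[]
    for n in cams:
        p,d,K,E=load(n,i);P=cloud(d,K,E);m=d>0;L.append((P[m],p[m]))
    return np.concatenate([l[0] for l in L]),np.concatenate([l[1] for l in L])
E
python3 - <<'E'
from fit import *
for cams in (("scene",),("side",),("scene","side")):
    Q,C=pts(0,cams)
    def near(c,yaw,hl,hw,z0,z1):
        a=np.array([np.cos(yaw),np.sin(yaw)]);n=np.array([-a[1],a[0]]);d=Q[:,:2]-c
        return Q[(abs(d@a)<hl)&(abs(d@n)<hw)&(Q[:,2]>z0)&(Q[:,2]<z1)]
    print(cams)
    for nm,c,yaw,z0,z1,zc in (("t4",(.385,-.27),.08,.025,.06,.026),("t1",(.61,-.115),.08,.072,.1,.07),("t2",(.605,-.072),.08,.072,.1,.07),("t3",(.60,-.028),.08,.072,.1,.07)):
        c=np.array(c)
        for k in range(3):
            q=near(c,yaw,.06,.021,z0,z1); r=cyl(q,c,yaw,zc); c=r[:2];yaw=r[3]
        print(nm,r.round(4),len(q))
    # knob circle: z .09-.1 near
    q=Q[(Q[:,2]>.091)&(Q[:,2]<.099)&(np.hypot(Q[:,0]-.526,Q[:,1]-.18)<.045)]
    # min enclosing excluding outliers
    h=cv2.convexHull((q[:,:2]*1e4).astype(np.float32)); (cx,cy),rr=cv2.minEnclosingCircle(h);print("knob",cx/1e4,cy/1e4,rr/1e4,q[:,2].mean())
    q=Q[(Q[:,2]>.101)&(Q[:,2]<.14)&(np.hypot(Q[:,0]-.55,Q[:,1]-.2)<.03)]
    s=least_squares(lambda p:np.hypot(q[:,0]-p[0],q[:,1]-p[1])-.0078,[.55,.2],loss='soft_l1',f_scale=.001)
    print("peg",s.x,len(q),q[:,2].max(), np.sqrt(np.mean(s.fun**2)))
    for nm,b in (("fj",(.56,.68,-.2,-.13)),("mj",(.54,.65,.10,.142))):
        q=Q[(Q[:,2]>.093)&(Q[:,2]<.099)&(Q[:,0]>b[0])&(Q[:,0]<b[1])&(Q[:,1]>b[2])&(Q[:,1]<b[3])]
        r=cv2.minAreaRect((q[:,:2]*1e3).astype(np.float32));print(nm,np.round(cv2.boxPoints(r),1).tolist(),r[2])
    q=Q[(Q[:,2]>.046)&(Q[:,2]<.054)&(Q[:,0]>.53)&(Q[:,0]<.66)&(Q[:,1]>-.0)&(Q[:,1]<.1)]
    r=cv2.minAreaRect((q[:,:2]*1e3).astype(np.float32));print("bed",np.round(cv2.boxPoints(r),1).tolist(),r[2])
E
```

```text
('scene',)
t4 [ 0.3838 -0.2677  0.0279  0.1125  0.1007  0.0027] 518
t1 [ 0.6079 -0.1155  0.0718  0.1038  0.1008  0.0023] 565
t2 [ 0.6034 -0.0712  0.0718  0.1004  0.101   0.0021] 619
t3 [ 0.5987 -0.0274  0.0717  0.1072  0.1001  0.0021] 584
knob 0.527012255859375 0.18148599853515626 0.04238600769042969 0.09644346414979729
peg [0.54763264 0.20314368] 80 0.1378349289801932 0.0049651519931653496
fj [[573.2000122070312, -143.5], [576.7999877929688, -182.39999389648438], [652.2000122070312, -175.39999389648438], [648.5999755859375, -136.5]] 5.283010005950928
mj [[544.0, 138.5], [546.5999755859375, 109.5999984741211], [623.9000244140625, 116.4000015258789], [621.4000244140625, 145.3000030517578]] 5.045858860015869
bed [[543.0, 98.5999984741211], [550.2999877929688, 6.599999904632568], [626.7000122070312, 12.600000381469727], [619.4000244140625, 104.5999984741211]] 4.526968479156494
('side',)
t4 [ 0.3843 -0.2692  0.0267  0.1285  0.0988  0.0019] 305
t1 [ 0.6087 -0.1168  0.0705  0.1182  0.0975  0.0016] 296
t2 [ 0.6047 -0.0721  0.0704  0.1082  0.0964  0.0014] 340
t3 [ 0.5997 -0.0284  0.0704  0.1
[... 893 characters left out ...]
0.1004  0.0019] 961
t3 [ 0.5989 -0.0283  0.071   0.1086  0.0996  0.0018] 1043
knob 0.527012255859375 0.18148599853515626 0.04238600769042969 0.0955394099072035
peg [0.54867782 0.2022359 ] 194 0.1378349289801932 0.003581702749730587
fj [[573.0, -143.0], [577.0999755859375, -184.3000030517578], [652.5, -176.89999389648438], [648.4000244140625, -135.60000610351562]] 5.62933874130249
mj [[544.0, 138.5], [546.5999755859375, 109.5999984741211], [623.9000244140625, 116.4000015258789], [621.4000244140625, 145.3000030517578]] 5.045858860015869
bed [[542.7999877929688, 98.5], [552.7000122070312, -6.400000095367432], [628.5, 0.800000011920929], [618.5999755859375, 105.69999694824219]] 5.398647308349609
```

```bash
cat > plan.py <<'E'
import json,os,numpy as np
# commanded pose: pos, a = world angle of tool y
F='cmd.json'
def get():
    if os.path.exists(F): s=json.load(open(F)); return np.array(s[0]),s[1]
    return np.array([.217,.586,.223]),2*np.arctan2(.98430583,.17646758)-np.pi/2
def R(a):
    y=np.array([np.cos(a),np.sin(a),0]);z=np.array([0,0,-1.]);return np.stack([np.cross(y,z),y,z],1)
def rows(wps):
    """wps: list of (x,y,z,angle or None,hand cm). prints calls of 5; saves final cmd"""
    p,a=get(); out=[]
    for i in range(0,len(wps),5):
        call=[];p0,a0=p,a
        for x,y,z,an,h in wps[i:i+5]:
            an=a if an is None else an
            s=np.round(R(a0).T@(np.array([x,y,z])-p0)*100,2); sp=round(-(an-a0),3)
            call.append([*s.tolist(),sp,h]); p=p0+R(a0)@s/100; a=a0-sp
        print(json.dumps(call))
    json.dump([p.tolist(),a],open(F,'w'))
def line(p0,p1,h,a0=None,a1=None,step=.06):
    p0,p1=np.array(p0),np.array(p1);n=int(np.ceil(np.linalg.norm(p1-p0)/step))
    if a1 is not None:n=max(n,int(np.ceil(abs(a1-a0)/.18)))
    return [(*(p0+(p1-p0)*k/n),None if a1 is None else a0+(a1-a0)*k/n,h) for k in range(1,n+1)]
E
python3 - <<'E'
from plan import *
p,a=get();print(p,a)
t=np.pi/2+.12
w=line(p,[.47,.22,.22],8.7,a,t)+line([.47,.22,.22],[.43,-.1,.2],8.7)+line([.43,-.1,.2],[.384,-.268,.14],8.7)
rows(w);print(len(w))
E
```

```text
[0.217 0.586 0.223] 1.2160030104702297
[[-4.55, -3.19, 0.04, -0.059, 8.7], [-9.11, -6.38, 0.08, -0.119, 8.7], [-13.66, -9.57, 0.11, -0.178, 8.7], [-18.22, -12.77, 0.15, -0.237, 8.7], [-22.77, -15.96, 0.19, -0.297, 8.7]]
[[-3.43, -4.38, 0.03, -0.059, 8.7], [-6.85, -8.77, 0.07, -0.118, 8.7], [-10.27, -13.15, 0.11, -0.178, 8.7], [-9.91, -18.52, 0.44, -0.178, 8.7], [-9.55, -23.88, 0.78, -0.178, 8.7]]
[[1.3, -5.21, 0.33, -0.0, 8.7], [2.6, -10.43, 0.66, -0.0, 8.7], [3.9, -15.64, 1.0, -0.0, 8.7], [5.2, -20.86, 1.33, -0.0, 8.7], [6.85, -24.89, 2.83, -0.0, 8.7]]
[[1.64, -4.03, 1.5, -0.0, 8.7], [3.29, -8.06, 3.0, -0.0, 8.7], [4.93, -12.1, 4.5, -0.0, 8.7]]
18
```

Request:
arm_command --pt "-4.55 -3.19 0.04 -0.059 8.7" --pt "-9.11 -6.38 0.08 -0.119 8.7" --pt "-13.66 -9.57 0.11 -0.178 8.7" --pt "-18.22 -12.77 0.15 -0.237 8.7" --pt "-22.77 -15.96 0.19 -0.297 8.7"

```text
time: 0.78
position: [0.3759, 0.3558, 0.2205]
tool_rot: [0.028, 1.0, -0.0, 0.0]
ft_force: [0.9, -0.8, -0.1]
grip_width: 0.0873
```

Request:
arm_command --pt "-3.43 -4.38 0.03 -0.059 8.7" --pt "-6.85 -8.77 0.07 -0.118 8.7" --pt "-10.27 -13.15 0.11 -0.178 8.7" --pt "-9.91 -18.52 0.44 -0.178 8.7" --pt "-9.55 -23.88 0.78 -0.178 8.7"

```text
time: 1.4
position: [0.4568, 0.1116, 0.2126]
tool_rot: [-0.06, 0.998, -0.0, 0.0]
ft_force: [0.6, -0.5, 0.2]
grip_width: 0.0869
```

Request:
arm_command --pt "1.3 -5.21 0.33 -0.0 8.7" --pt "2.6 -10.43 0.66 -0.0 8.7" --pt "3.9 -15.64 1.0 -0.0 8.7" --pt "5.2 -20.86 1.33 -0.0 8.7" --pt "6.85 -24.89 2.83 -0.0 8.7"

```text
time: 2.02
position: [0.4193, -0.1447, 0.185]
tool_rot: [-0.06, 0.998, -0.001, 0.001]
ft_force: [-0.6, 0.9, 0.1]
grip_width: 0.0869
```

Request:
arm_command --pt "1.64 -4.03 1.5 -0.0 8.7" --pt "3.29 -8.06 3.0 -0.0 8.7" --pt "4.93 -12.1 4.5 -0.0 8.7"

```text
time: 2.4
position: [0.3836, -0.2694, 0.139]
tool_rot: [-0.06, 0.998, -0.0, 0.0]
ft_force: [0.1, 0.3, 1.0]
grip_width: 0.0869
```

```bash
cat > snap.py <<'E'
import sys
from rig import robot
from plan import *
import cv2
i=sys.argv[1]
o=robot.get_obs();print({k:np.round(o[k],4).tolist() for k in("time","position","tool_rot","ft_force","grip_width")},"cmd",get())
for n in sys.argv[2:]:
    m=robot.camera_model(n);p,d=robot.camera(n)
    np.savez(f"{n}{i}.npz",p=p,d=d,mtx=m["mtx"],extrinsics=m["extrinsics"]);cv2.imwrite(f"pics/{n}{i}.png",p[:,:,::-1])
E
python3 snap.py 1 wrist
```

```text
{'time': 2.4, 'position': [0.3836, -0.2694, 0.139], 'tool_rot': [-0.0599, 0.9982, -0.0, 0.0001], 'ft_force': [0.1371, 0.3045, 1.0051], 'grip_width': 0.0869} cmd (array([ 0.38402867, -0.26803656,  0.14      ]), 1.6910030104702296)
```

View pics/wrist1.png

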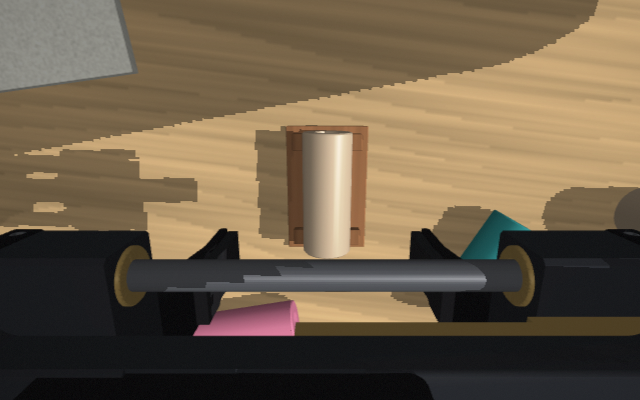

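The wrist view shows the spare centred between the pads (tube columns 303–352, pads 238 and 411) and well aligned. I'll cross-check with a wrist-depth fit and plan the descent.

Run:
```python
from fit import *
p,d,K,E=load("wrist",1);P=cloud(d,K,E)
m=np.zeros(d.shape,bool);m[128:258,300:355]=1
Q=P[m&(d>0)];Q=Q[(Q[:,2]>.03)&(Q[:,2]<.06)]
print(cyl(Q,np.array([.384,-.268]),.12,.026).round(4),len(Q),Q[:,2].max())
from plan import *
rows([(.384,-.2685,.09,None,8.7),(.384,-.2685,.04,None,8.7),(.384,-.2685,.012,None,8.7),(.384,-.2685,.012,None,8.7)])
```

```text
[ 0.3816 -0.2667  0.0266  0.1176  0.0986  0.0007] 5931 0.04858367043199485
[[0.01, -0.05, 5.0, -0.0, 8.7], [0.01, -0.05, 10.0, -0.0, 8.7], [0.01, -0.05, 12.8, -0.0, 8.7], [0.01, -0.05, 12.8, -0.0, 8.7]]
```

Request:
arm_command --pt "0 0 5.0 0 8.7" --pt "0 0 10.0 0 8.7" --pt "0 0 12.8 0 8.7" --pt "0 0 12.8 0 4.5" --newtons 25

```text
time: 2.95
position: [0.3831, -0.2668, 0.0098]
tool_rot: [-0.06, 0.998, 0.002, -0.002]
ft_force: [-0.7, 0.0, 0.6]
grip_width: 0.0823
```

Request:
arm_command --pt "0 0 0 0 3.5" --pt "0 0 0 0 3.5" --pt "0 0 0 0 3.5" --pt "0 0 0 0 3.5" --newtons 25

```text
time: 3.45
position: [0.3844, -0.2683, 0.0123]
tool_rot: [-0.06, 0.998, -0.001, 0.0]
ft_force: [-0.2, -0.3, 0.0]
grip_width: 0.0451
```

Request:
arm_command --pt "0 0 0 0 3.5" --pt "0 0 0 0 3.5" --pt "0 0 0 0 3.5"

```text
time: 3.82
position: [0.3842, -0.268, 0.0119]
tool_rot: [-0.06, 0.998, -0.0, 0.0]
ft_force: [0.3, 0.3, 5.9]
grip_width: 0.0393
```

Request:
arm_command --pt "0 0 -2 0 3.5" --pt "0 0 -6 0 3.5" --pt "0 0 -12 0 3.5" --pt "0 0 -16 0 3.5" --pt "0 0 -16 0 3.5"

```text
time: 4.45
position: [0.3854, -0.2693, 0.1739]
tool_rot: [-0.06, 0.998, -0.003, 0.002]
ft_force: [0.3, 0.3, -3.2]
grip_width: 0.0398
```

```bash
python3 snap.py 2 wrist scene side
```

```text
{'time': 4.45, 'position': [0.3854, -0.2693, 0.1739], 'tool_rot': [-0.0602, 0.9982, -0.0027, 0.0021], 'ft_force': [0.2726, 0.3145, -3.2232], 'grip_width': 0.0398} cmd (array([ 0.38398935, -0.26854494,  0.012     ]), 1.6910030104702296)
```

View pics/wrist2.png

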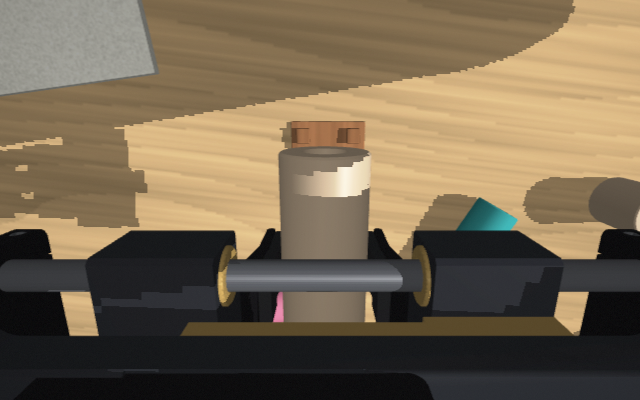

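The spare is held squarely (grip width 0.0398 m), with the empty rest visible below it. Next I carry it to the gap.

Run:
```python
from plan import *
p,a=get(); p=p+[0,0,.16]; json.dump([p.tolist(),a],open(F,'w'))
w=line(p,[.5925,.0435,.175],3.5,a,np.pi/2+.105)+line([.5925,.0435,.175],[.5925,.0435,.08],3.5,step=.05)
w.append(w[-1]); rows(w)
```

```text
[[-3.49, 4.07, -0.04, 0.002, 3.5], [-6.98, 8.14, -0.09, 0.004, 3.5], [-10.48, 12.21, -0.13, 0.007, 3.5], [-13.97, 16.27, -0.17, 0.009, 3.5], [-17.46, 20.34, -0.21, 0.011, 3.5]]
[[-3.45, 4.11, -0.05, 0.002, 3.5], [-6.89, 8.22, -0.09, 0.004, 3.5], [-6.89, 8.22, 4.66, 0.004, 3.5], [-6.89, 8.22, 9.41, 0.004, 3.5], [-6.89, 8.22, 9.41, 0.004, 3.5]]
```

Request:
arm_command --pt "-3.49 4.07 -0.04 0.002 3.5" --pt "-6.98 8.14 -0.09 0.004 3.5" --pt "-10.48 12.21 -0.13 0.007 3.5" --pt "-13.97 16.27 -0.17 0.009 3.5" --pt "-17.46 20.34 -0.21 0.011 3.5"

```text
time: 5.22
position: [0.5324, -0.0432, 0.1709]
tool_rot: [-0.055, 0.999, 0.001, -0.003]
ft_force: [-0.8, -0.4, -1.7]
grip_width: 0.0394
```

Request:
arm_command --pt "-3.45 4.11 -0.05 0.002 3.5" --pt "-6.89 8.22 -0.09 0.004 3.5" --pt "-6.89 8.22 4.66 0.004 3.5" --pt "-6.89 8.22 9.41 0.004 3.5" --pt "-6.89 8.22 9.41 0.004 3.5"

```text
time: 5.85
position: [0.5871, 0.0449, 0.0733]
tool_rot: [-0.053, 0.999, 0.001, -0.008]
ft_force: [-0.3, -0.8, -2.7]
grip_width: 0.0394
```

```bash
python3 snap.py 3 scene side
```

```text
{'time': 5.85, 'position': [0.5871, 0.0449, 0.0733], 'tool_rot': [-0.0527, 0.9986, 0.0012, -0.0075], 'ft_force': [-0.2645, -0.764, -2.7176], 'grip_width': 0.0394} cmd (array([0.59246881, 0.04354459, 0.08      ]), 1.6760030104702297)
```

Run:
```python
import cv2,numpy as np
a=cv2.imread("pics/scene3.png")[130:290,220:430];b=cv2.imread("pics/side3.png")[150:310,240:410]
cv2.imwrite("pics/c3.png",np.hstack([cv2.resize(a,None,fx=2.1,fy=2.1,interpolation=2),cv2.resize(b,(int(170*2.1),336),interpolation=2)]))
```

```text
(no output)
```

View pics/c3.png

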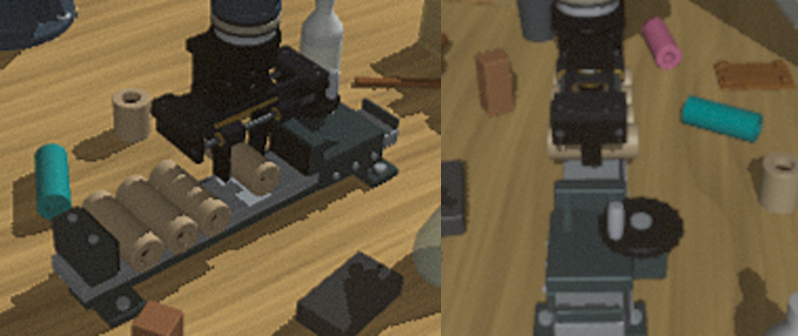

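The prop hangs over the gap, clear of tube 3 and the jaw. The arm is still settling, so I'll hold a moment.

Request:
arm_command --pt "0 0 0 0 3.5" --pt "0 0 0 0 3.5"

```text
time: 6.2
position: [0.5938, 0.0437, 0.0814]
tool_rot: [-0.052, 0.999, -0.0, 0.002]
ft_force: [0.3, -1.0, -2.3]
grip_width: 0.0392
```

Request:
arm_command --pt "0 0 1.0 0 3.5" --pt "0 0 1.8 0 3.5" --pt "0 0 2.1 0 3.5" --pt "0 0 2.1 0 3.5"

```text
time: 6.7
position: [0.5922, 0.0442, 0.058]
tool_rot: [-0.053, 0.999, 0.0, -0.001]
ft_force: [0.7, 0.5, -2.2]
grip_width: 0.0397
```

```bash
python3 - <<'E'
from plan import *
p,a=get(); p=p-[0,0,.021]; json.dump([p.tolist(),a],open(F,'w'))
E
python3 snap.py 4 side scene
```

```text
{'time': 6.7, 'position': [0.5922, 0.0442, 0.058], 'tool_rot': [-0.0526, 0.9986, 0.0001, -0.0005], 'ft_force': [0.6792, 0.4853, -2.1626], 'grip_width': 0.0397} cmd (array([0.59246881, 0.04354459, 0.059     ]), 1.6760030104702297)
```

Not in contact yet, so I lower it the last few mm in small steps.

Request:
arm_command --pt "0 0 0.15 0 3.5" --pt "0 0 0.25 0 3.5" --pt "0 0 0.25 0 3.5"

```text
time: 7.18
position: [0.5926, 0.0441, 0.0561]
tool_rot: [-0.053, 0.999, -0.0, 0.0]
ft_force: [-0.6, -0.2, -2.3]
grip_width: 0.0391
```

Request:
arm_command --pt "0 0 0.1 0 3.5" --pt "0 0 0.2 0 3.5" --pt "0 0 0.2 0 3.5"

```text
time: 7.55
position: [0.5927, 0.0441, 0.0559]
tool_rot: [-0.053, 0.999, -0.0, 0.0]
ft_force: [-2.5, -0.7, 9.6]
grip_width: 0.0395
```

Request:
arm_command --pt "0 0 -0.12 0 3.5" --pt "0 0 -0.12 0 4.2" --pt "0 0 -0.12 0 4.6" --pt "0 0 -0.12 0 5.2" --pt "0 0 -0.12 0 5.6"

```text
time: 8.18
position: [0.5926, 0.0441, 0.0551]
tool_rot: [-0.053, 0.999, 0.0, -0.0]
ft_force: [0.7, -0.7, -0.4]
grip_width: 0.0535
```

Request:
arm_command --pt "0 0 0 0 5.6" --pt "0 0 -3 0 5.6" --pt "0 0 -7 0 5.6" --pt "0 0 -12 0 5.6" --pt "0 0 -12 0 5.6"

```text
time: 8.8
position: [0.5957, 0.0439, 0.1796]
tool_rot: [-0.053, 0.999, -0.001, 0.005]
ft_force: [-0.6, -0.1, -0.1]
grip_width: 0.0557
```

```bash
python3 - <<'E'
from plan import *
p,a=get(); p[2]=.059-.0045+.0012+.12; json.dump([p.tolist(),a],open(F,'w'))
E
python3 snap.py 5 side scene wrist
python3 - <<'E'
import cv2,numpy as np
a=cv2.imread("pics/scene5.png")[130:290,220:430];b=cv2.imread("pics/side5.png")[150:310,240:410]
cv2.imwrite("pics/c5.png",np.hstack([cv2.resize(a,None,fx=2.1,fy=2.1,interpolation=2),cv2.resize(b,(int(170*2.1),336),interpolation=2)]))
E
```

```text
{'time': 8.8, 'position': [0.5957, 0.0439, 0.1796], 'tool_rot': [-0.0527, 0.9986, -0.0008, 0.0049], 'ft_force': [-0.6358, -0.1416, -0.054], 'grip_width': 0.0557} cmd (array([0.59246881, 0.04354459, 0.1757    ]), 1.6760030104702297)
```

View pics/c5.png

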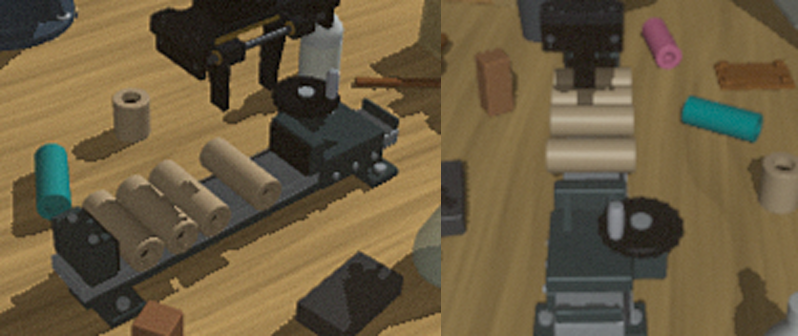

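View pics/wrist5.png

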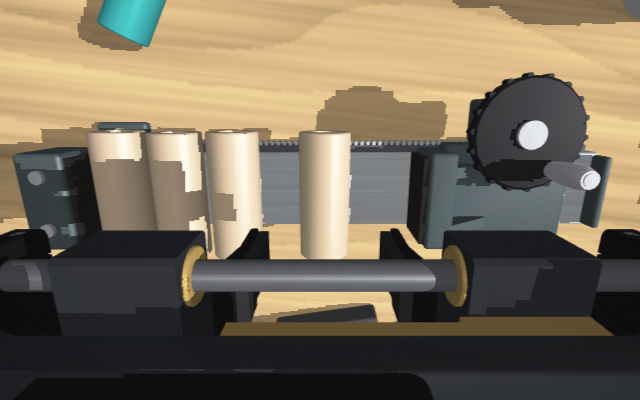

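All four props lie across the bed with their ends level. In the wrist view the fourth is at columns 300–350, the knob is at (530,132) and the peg top is at (591,180). Next I refine the peg and knob positions.

Run:
```python
from fit import *
for i,cams in ((5,("wrist",)),(5,("scene","side"))):
    Q,C=pts(i,cams)
    c=np.array((.592,.044));yaw=.105;a=np.array([np.cos(yaw),np.sin(yaw)]);n=np.array([-a[1],a[0]])
    q=Q[(abs((Q[:,:2]-c)@a)<.06)&(abs((Q[:,:2]-c)@n)<.021)&(Q[:,2]>.072)&(Q[:,2]<.1)]
    print("t4",cyl(q,c,yaw,.07).round(4))
    q=Q[(Q[:,2]>.09)&(Q[:,2]<.099)&(np.hypot(Q[:,0]-.526,Q[:,1]-.18)<.05)]
    h=cv2.convexHull((q[:,:2]*1e4).astype(np.float32));(cx,cy),r=cv2.minEnclosingCircle(h);print("knob",cx/1e4,cy/1e4,r/1e4)
    q=Q[(Q[:,2]>.103)&(Q[:,2]<.14)&(np.hypot(Q[:,0]-.55,Q[:,1]-.2)<.02)]
    print("peg ext",len(q),np.percentile(q,[2,50,98],axis=0).round(4).tolist())
    t=q[q[:,2]>.129];print("top",len(t),t.mean(0))
p,d,K,E=load("wrist",5)
print("ray peg top",ray(591,180,.132,K,E),"cap",ray(533,134,.1,K,E))
p,d,K,E=load("side",0);print("ray side pegtop",ray(322.5,248.5,.132,K,E))
p,d,K,E=load("scene",0);print(ray(378.3,163.5,.132,K,E))
```

```text
t4 [0.5897 0.0446 0.0706 0.1025 0.0977 0.0007]
knob 0.52749228515625 0.17759505615234375 0.047147134399414065
peg ext 1098 [[0.5416, 0.1961, 0.1044], [0.5481, 0.199, 0.1262], [0.5556, 0.208, 0.1343]]
top 436 [0.54855862 0.20226966 0.13232404]
t4 [0.5919 0.0426 0.0708 0.1024 0.0997 0.0018]
knob 0.52713837890625 0.17799483642578126 0.04752905578613281
peg ext 186 [[0.5423, 0.1948, 0.1038], [0.5503, 0.2052, 0.1225], [0.5564, 0.2102, 0.1353]]
top 52 [0.54988339 0.20319728 0.13232308]
ray peg top [0.54896675 0.2050043  0.132     ] cap [0.52587636 0.1816613  0.1       ]
ray side pegtop [0.55068257 0.20700429 0.132     ]
[0.54647584 0.20443842 0.132     ]
```

Run:
```python
from plan import *
rows(line(get()[0],[.549,.203,.17],4.0)+[(.549,.203,.17,None,4.0)])
rows([(.549,.203,.13,None,4.0),(.549,.203,.107,None,4.0),(.549,.203,.107,None,4.0)])
```

```text
[[0.88, 5.44, 0.19, -0.0, 4.0], [1.77, 10.88, 0.38, -0.0, 4.0], [2.65, 16.31, 0.57, -0.0, 4.0], [2.65, 16.31, 0.57, -0.0, 4.0]]
[[-0.0, 0.0, 4.0, -0.0, 4.0], [-0.0, 0.0, 6.3, -0.0, 4.0], [-0.0, 0.0, 6.3, -0.0, 4.0]]
```

Request:
arm_command --pt "0.88 5.44 0.19 0 4.0" --pt "1.77 10.88 0.38 0 4.0" --pt "2.65 16.31 0.57 0 4.0" --pt "2.65 16.31 0.57 0 4.0"

```text
time: 9.45
position: [0.5459, 0.2068, 0.1673]
tool_rot: [-0.055, 0.998, 0.0, -0.003]
ft_force: [0.7, -0.8, -0.8]
grip_width: 0.0401
```

```bash
python3 snap.py 6 wrist scene
python3 - <<'E'
import cv2,numpy as np
a=cv2.imread("pics/scene6.png")[110:260,280:460];b=cv2.imread("pics/wrist6.png")
cv2.imwrite("pics/c6.png",np.hstack([cv2.resize(a,(396,330),interpolation=2),cv2.resize(b,(400,330))]))
E
```

```text
{'time': 9.45, 'position': [0.5459, 0.2068, 0.1673], 'tool_rot': [-0.0553, 0.9985, 0.0001, -0.0027], 'ft_force': [0.7246, -0.7882, -0.7723], 'grip_width': 0.0401} cmd (array([0.54898776, 0.20295996, 0.107     ]), 1.6760030104702297)
```

View pics/c6.png

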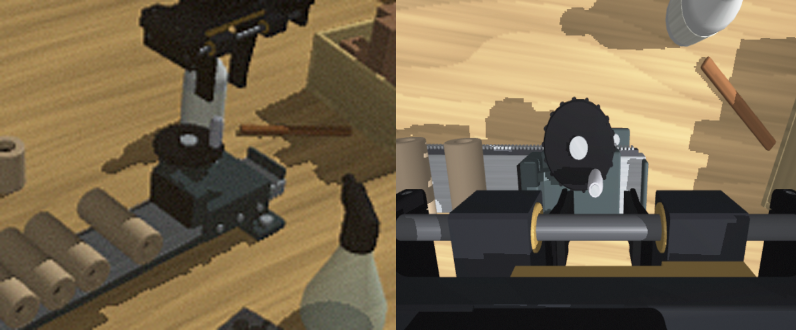

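The peg (crop (596,182)) sits between the fingers (crop 568–635). Descend and grip.

Request:
arm_command --pt "0 0 3.0 0 4.0" --pt "0 0 6.0 0 4.0" --pt "0 0 6.3 0 4.0" --pt "0 0 6.3 0 2.5" --pt "0 0 6.3 0 1.2" --newtons 25

```text
time: 10.18
position: [0.5502, 0.2032, 0.1077]
tool_rot: [-0.052, 0.999, 0.0, 0.001]
ft_force: [-0.1, -0.2, -1.0]
grip_width: 0.0274
```

Request:
arm_command --pt "0 0 0 0 1.2" --pt "0 0 0 0 1.2" --pt "0 0 0 0 1.2"

```text
time: 10.55
position: [0.5497, 0.2036, 0.1074]
tool_rot: [-0.053, 0.999, -0.0, 0.001]
ft_force: [-0.9, -1.2, 3.4]
grip_width: 0.0146
```

```bash
python3 snap.py 7 wrist
```

```text
{'time': 10.55, 'position': [0.5497, 0.2036, 0.1074], 'tool_rot': [-0.0527, 0.9986, -0.0, 0.0009], 'ft_force': [-0.9038, -1.1965, 3.4215], 'grip_width': 0.0146} cmd (array([0.54898776, 0.20295996, 0.107     ]), 1.6760030104702297)
```

View pics/wrist7.png

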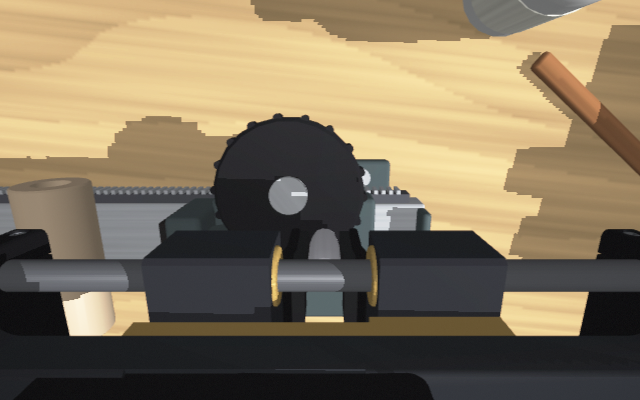

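The peg (column 325) is held between the fingers, and the knob cap is at (288,195). Next I work out the circle.

```bash
cat > circ.py <<'E'
from plan import *
import sys
C=np.array([.5275,.1813]); psi=.104; d=np.array([np.sin(psi),-np.cos(psi)]); r=.031; th0=.785
def wp(th,h=1.2,rr=r): 
    c=C+.008*th*d; return (*(c+rr*np.array([np.cos(th0+th),np.sin(th0+th)])),.107,None,h)
if __name__=="__main__":
    a,b,s=map(float,sys.argv[1:4]); n=int(round((b-a)/s))
    rows([wp(a+s*k) for k in range(1,n+1)])
E
python3 - <<'E'
from h import *
p,d,K,E=load("wrist",7);print(ray(288,195,.0995,K,E))
E
python3 circ.py 0 2 .2; cat cmd.json
```

```text
[0.52565727 0.18287487 0.0995    ]
[[0.39, 0.3, -0.0, -0.0, 1.2], [0.9, 0.49, -0.0, -0.0, 1.2], [1.48, 0.56, -0.0, -0.0, 1.2], [2.08, 0.52, -0.0, -0.0, 1.2], [2.7, 0.35, -0.0, -0.0, 1.2]]
[[0.61, -0.29, -0.0, -0.0, 1.2], [1.18, -0.69, -0.0, -0.0, 1.2], [1.68, -1.21, -0.0, -0.0, 1.2], [2.11, -1.81, -0.0, -0.0, 1.2], [2.44, -2.5, -0.0, -0.0, 1.2]]
[[0.5001297288141044, 0.17618117793973365, 0.10699999999999998], 1.6760030104702297]
```

Request:
arm_command --pt "0.39 0.3 0 0 1.2" --pt "0.9 0.49 0 0 1.2" --pt "1.48 0.56 0 0 1.2" --pt "2.08 0.52 0 0 1.2" --pt "2.7 0.35 0 0 1.2"

```text
time: 11.22
position: [0.5282, 0.2067, 0.1076]
tool_rot: [-0.051, 0.999, 0.002, 0.007]
ft_force: [8.6, 8.4, -2.8]
grip_width: 0.0148
```

```bash
python3 snap.py 8 scene side wrist
python3 - <<'E'
import cv2,numpy as np
a=cv2.imread("pics/scene8.png")[110:260,280:460];b=cv2.imread("pics/wrist8.png")
cv2.imwrite("pics/c8.png",np.hstack([cv2.resize(a,(396,330),interpolation=2),cv2.resize(b,(400,330))]))
E
```

```text
{'time': 11.225, 'position': [0.5282, 0.2067, 0.1076], 'tool_rot': [-0.0515, 0.9986, 0.0025, 0.0073], 'ft_force': [8.5832, 8.3957, -2.8121], 'grip_width': 0.0148} cmd (array([0.50012973, 0.17618118, 0.107     ]), 1.6760030104702297)
```

View pics/c8.png

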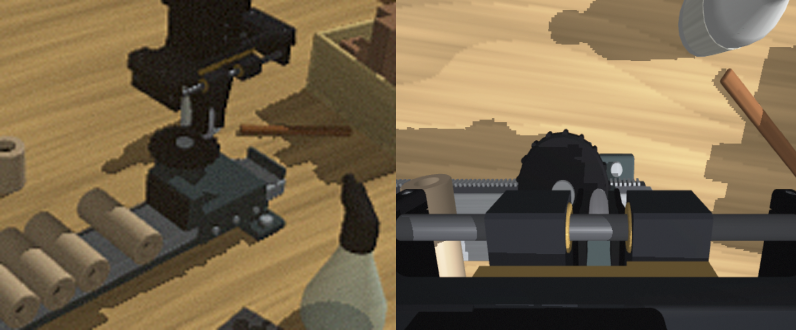

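It turns; the force is about 8.6 N tangential, plus some radial load from a centre offset. I'll shift the centre estimate slightly and go on.

```bash
python3 - <<'E'
from plan import *
p=np.array([0.54898776,0.20295996,0.107]);a=1.6760030104702297
json.dump([(p+R(a)@np.array([.027,.0035,0])).tolist(),a],open(F,'w'));print(get())
E
sed -i 's/\[.5275,.1813\]/[.5270,.1826]/' circ.py; python3 circ.py 1 4 .2
```

```text
(array([0.5217695 , 0.20360526, 0.107     ]), 1.6760030104702297)
[[0.64, -0.15, 0.0, -0.0, 1.2], [1.21, -0.56, 0.0, -0.0, 1.2], [1.72, -1.07, 0.0, -0.0, 1.2], [2.15, -1.68, 0.0, -0.0, 1.2], [2.48, -2.36, 0.0, -0.0, 1.2]]
[[0.22, -0.74, 0.0, -0.0, 1.2], [0.32, -1.51, 0.0, -0.0, 1.2], [0.29, -2.29, 0.0, -0.0, 1.2], [0.15, -3.05, 0.0, -0.0, 1.2], [-0.11, -3.77, 0.0, -0.0, 1.2]]
[[-0.37, -0.66, 0.0, -0.0, 1.2], [-0.83, -1.23, 0.0, -0.0, 1.2], [-1.37, -1.71, 0.0, -0.0, 1.2], [-1.95, -2.07, 0.0, -0.0, 1.2], [-2.56, -2.31, 0.0, -0.0, 1.2]]
```

Request:
arm_command --pt "0.64 -0.15 0 0 1.2" --pt "1.21 -0.56 0 0 1.2" --pt "1.72 -1.07 0 0 1.2" --pt "2.15 -1.68 0 0 1.2" --pt "2.48 -2.36 0 0 1.2"

```text
time: 12.0
position: [0.5011, 0.1807, 0.1074]
tool_rot: [-0.052, 0.999, 0.002, 0.002]
ft_force: [-0.0, 8.0, 3.6]
grip_width: 0.0148
```

Request:
arm_command --pt "0.22 -0.74 0 0 1.2" --pt "0.32 -1.51 0 0 1.2" --pt "0.29 -2.29 0 0 1.2" --pt "0.15 -3.05 0 0 1.2" --pt "-0.11 -3.77 0 0 1.2"

```text
time: 12.62
position: [0.5031, 0.1427, 0.1073]
tool_rot: [-0.052, 0.999, 0.002, -0.001]
ft_force: [-3.4, 7.2, 9.1]
grip_width: 0.0149
```

Request:
arm_command --pt "-0.37 -0.66 0 0 1.2" --pt "-0.83 -1.23 0 0 1.2" --pt "-1.37 -1.71 0 0 1.2" --pt "-1.95 -2.07 0 0 1.2" --pt "-2.56 -2.31 0 0 1.2"

```text
time: 13.25
position: [0.5275, 0.1207, 0.1072]
tool_rot: [-0.053, 0.999, 0.0, -0.005]
ft_force: [-9.7, -1.5, 15.2]
grip_width: 0.0147
```

```bash
python3 snap.py 9 scene side
python3 - <<'E'
import cv2,numpy as np
a=cv2.imread("pics/scene9.png")[130:280,230:410];b=cv2.imread("pics/side9.png")[150:300,240:420]
cv2.imwrite("pics/c9.png",np.hstack([cv2.resize(a,(396,330),interpolation=2),cv2.resize(b,(396,330))]))
E
python3 circ.py 4 7 .2
```

```text
{'time': 13.25, 'position': [0.5275, 0.1207, 0.1072], 'tool_rot': [-0.053, 0.9986, 0.0001, -0.0053], 'ft_force': [-9.7044, -1.5131, 15.1773], 'grip_width': 0.0147} cmd (array([0.53252207, 0.11987145, 0.107     ]), 1.6760030104702297)
[[-0.62, -0.12, 0.0, -0.0, 1.2], [-1.22, -0.12, 0.0, -0.0, 1.2], [-1.77, 0.0, 0.0, -0.0, 1.2], [-2.26, 0.23, 0.0, -0.0, 1.2], [-2.66, 0.54, 0.0, -0.0, 1.2]]
[[-0.3, 0.38, 0.0, -0.0, 1.2], [-0.48, 0.81, 0.0, -0.0, 1.2], [-0.54, 1.27, 0.0, -0.0, 1.2], [-0.48, 1.72, 0.0, -0.0, 1.2], [-0.3, 2.15, 0.0, -0.0, 1.2]]
[[0.29, 0.39, 0.0, -0.0, 1.2], [0.69, 0.7, 0.0, -0.0, 1.2], [1.17, 0.93, 0.0, -0.0, 1.2], [1.72, 1.05, 0.0, -0.0, 1.2], [2.32, 1.06, 0.0, -0.0, 1.2]]
```

View pics/c9.png

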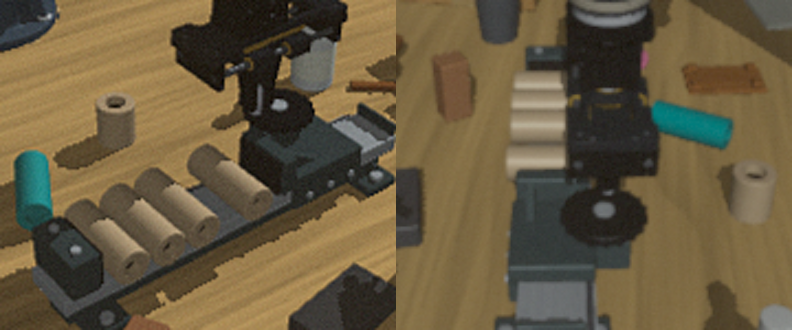

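The carriage is advancing, the row is undisturbed so far, and the tangential force is about 10 N. A vertical preload of 15 N has built up, so I'll raise the tool 1.5 mm as I continue.

Request:
arm_command --pt "-0.62 -0.12 -0.05 0 1.2" --pt "-1.22 -0.12 -0.1 0 1.2" --pt "-1.77 0.0 -0.15 0 1.2" --pt "-2.26 0.23 -0.15 0 1.2" --pt "-2.66 0.54 -0.15 0 1.2"

```text
time: 13.98
position: [0.5555, 0.1247, 0.1074]
tool_rot: [-0.054, 0.999, -0.004, -0.004]
ft_force: [-3.1, -13.2, 3.3]
grip_width: 0.0148
```

Request:
arm_command --pt "-0.3 0.38 0 0 1.2" --pt "-0.48 0.81 0 0 1.2" --pt "-0.54 1.27 0 0 1.2" --pt "-0.48 1.72 0 0 1.2" --pt "-0.3 2.15 0 0 1.2"

```text
time: 14.6
position: [0.561, 0.1467, 0.1075]
tool_rot: [-0.054, 0.999, -0.003, 0.001]
ft_force: [4.0, -11.1, -3.4]
grip_width: 0.0149
```

Request:
arm_command --pt "0.29 0.39 0 0 1.2" --pt "0.69 0.7 0 0 1.2" --pt "1.17 0.93 0 0 1.2" --pt "1.72 1.05 0 0 1.2" --pt "2.32 1.06 0 0 1.2"

```text
time: 15.22
position: [0.5405, 0.1578, 0.1077]
tool_rot: [-0.052, 0.999, -0.0, 0.006]
ft_force: [10.7, -1.9, -10.4]
grip_width: 0.0148
```

```bash
python3 snap.py 10 scene side
python3 - <<'E'
import cv2,numpy as np
a=cv2.imread("pics/scene10.png")[130:280,230:410];b=cv2.imread("pics/side10.png")[150:300,240:420]
cv2.imwrite("pics/c10.png",np.hstack([cv2.resize(a,(396,330),interpolation=2),cv2.resize(b,(396,330))]))
E
python3 circ.py 7 9 .2
```

```text
{'time': 15.225, 'position': [0.5405, 0.1578, 0.1077], 'tool_rot': [-0.0524, 0.9986, -0.0004, 0.0057], 'ft_force': [10.6628, -1.8846, -10.3938], 'grip_width': 0.0148} cmd (array([0.53494871, 0.15783619, 0.107     ]), 1.6760030104702297)
[[0.62, -0.11, 0.0, -0.0, 1.2], [1.23, -0.35, 0.0, -0.0, 1.2], [1.82, -0.71, 0.0, -0.0, 1.2], [2.35, -1.18, 0.0, -0.0, 1.2], [2.82, -1.75, 0.0, -0.0, 1.2]]
[[0.37, -0.66, 0.0, -0.0, 1.2], [0.64, -1.38, 0.0, -0.0, 1.2], [0.79, -2.14, 0.0, -0.0, 1.2], [0.81, -2.91, 0.0, -0.0, 1.2], [0.72, -3.69, 0.0, -0.0, 1.2]]
```

View pics/c10.png

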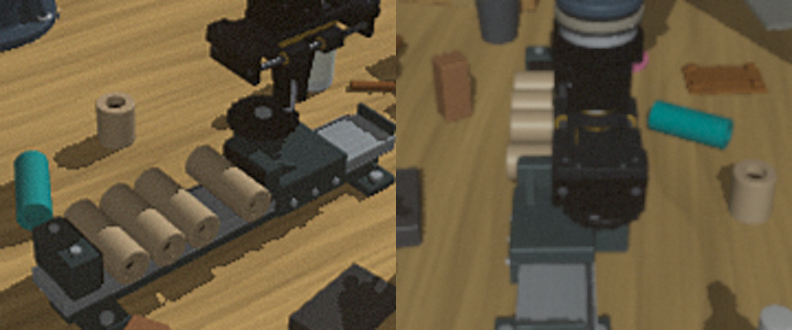

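The jaw has reached the spare and begins pushing it; the tangential force is about 10.7 N. Continuing.

Request:
arm_command --pt "0.62 -0.11 0.05 0 1.2" --pt "1.23 -0.35 0.1 0 1.2" --pt "1.82 -0.71 0.1 0 1.2" --pt "2.35 -1.18 0.1 0 1.2" --pt "2.82 -1.75 0.1 0 1.2"

```text
time: 15.95
position: [0.5112, 0.1403, 0.1075]
tool_rot: [-0.052, 0.999, 0.002, 0.003]
ft_force: [3.4, 7.7, 0.5]
grip_width: 0.015
```

Request:
arm_command --pt "0.37 -0.66 0 0 1.2" --pt "0.64 -1.38 0 0 1.2" --pt "0.79 -2.14 0 0 1.2" --pt "0.81 -2.91 0 0 1.2" --pt "0.72 -3.69 0 0 1.2"

```text
time: 16.58
position: [0.5048, 0.1027, 0.1074]
tool_rot: [-0.052, 0.999, 0.002, -0.0]
ft_force: [-1.2, 6.7, 5.1]
grip_width: 0.015
```

```bash
python3 snap.py 11 scene side
python3 - <<'E'
import cv2,numpy as np
a=cv2.imread("pics/scene11.png")[130:280,230:410];b=cv2.imread("pics/side11.png")[150:300,240:420]
cv2.imwrite("pics/c11.png",np.hstack([cv2.resize(a,(396,330),interpolation=2),cv2.resize(b,(396,330))]))
E
python3 circ.py 9 11 .2
```

```text
{'time': 16.575, 'position': [0.5048, 0.1027, 0.1074], 'tool_rot': [-0.0518, 0.9987, 0.0019, -0.0004], 'ft_force': [-1.2392, 6.7108, 5.0528], 'grip_width': 0.015} cmd (array([0.50545713, 0.10001952, 0.107     ]), 1.6760030104702297)
[[-0.22, -0.74, 0.0, -0.0, 1.2], [-0.54, -1.42, 0.0, -0.0, 1.2], [-0.97, -2.03, 0.0, -0.0, 1.2], [-1.47, -2.55, 0.0, -0.0, 1.2], [-2.04, -2.96, 0.0, -0.0, 1.2]]
[[-0.6, -0.29, 0.0, -0.0, 1.2], [-1.22, -0.46, 0.0, -0.0, 1.2], [-1.83, -0.51, 0.0, -0.0, 1.2], [-2.4, -0.44, 0.0, -0.0, 1.2], [-2.92, -0.26, 0.0, -0.0, 1.2]]
```

View pics/c11.png

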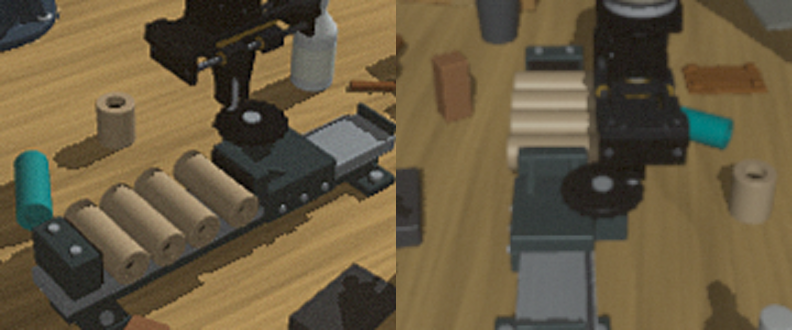

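The jaw pushes the spare along straight and the forces are normal. Now to θ=10, then smaller steps while watching the force.

Request:
arm_command --pt "-0.22 -0.74 0 0 1.2" --pt "-0.54 -1.42 0 0 1.2" --pt "-0.97 -2.03 0 0 1.2" --pt "-1.47 -2.55 0 0 1.2" --pt "-2.04 -2.96 0 0 1.2"

```text
time: 17.3
position: [0.5243, 0.0748, 0.1072]
tool_rot: [-0.053, 0.999, 0.001, -0.005]
ft_force: [-7.4, 2.8, 12.8]
grip_width: 0.0147
```

Request:
arm_command --pt "-0.6 -0.29 0 0 1.2" --pt "-1.22 -0.46 0 0 1.2" --pt "-1.83 -0.51 0 0 1.2"

```text
time: 17.68
position: [0.5421, 0.069, 0.1073]
tool_rot: [-0.054, 0.999, -0.001, -0.006]
ft_force: [-9.7, -7.4, 12.4]
grip_width: 0.0146
```

```bash
python3 snap.py 12 scene side
python3 - <<'E'
import cv2,numpy as np
a=cv2.imread("pics/scene12.png")[150:290,230:390];b=cv2.imread("pics/side12.png")[150:290,240:400]
cv2.imwrite("pics/c12.png",np.hstack([cv2.resize(a,(400,350),interpolation=2),cv2.resize(b,(400,350))]))
from circ import *
p,a=get()
json.dump([[*wp(10.6)[:3]],a],open(F,'w'))
E
python3 circ.py 10.6 11.3 .1
```

```text
{'time': 17.675, 'position': [0.5421, 0.069, 0.1073], 'tool_rot': [-0.0538, 0.9985, -0.0011, -0.0061], 'ft_force': [-9.6974, -7.4283, 12.3659], 'grip_width': 0.0146} cmd (array([0.55816429, 0.07320619, 0.107     ]), 1.6760030104702297)
[[-0.29, 0.02, 0.0, -0.0, 1.2], [-0.57, 0.07, 0.0, -0.0, 1.2], [-0.84, 0.15, 0.0, -0.0, 1.2], [-1.09, 0.25, 0.0, -0.0, 1.2], [-1.32, 0.38, 0.0, -0.0, 1.2]]
[[-0.21, 0.15, 0.0, -0.0, 1.2], [-0.39, 0.32, 0.0, -0.0, 1.2]]
```

View pics/c12.png

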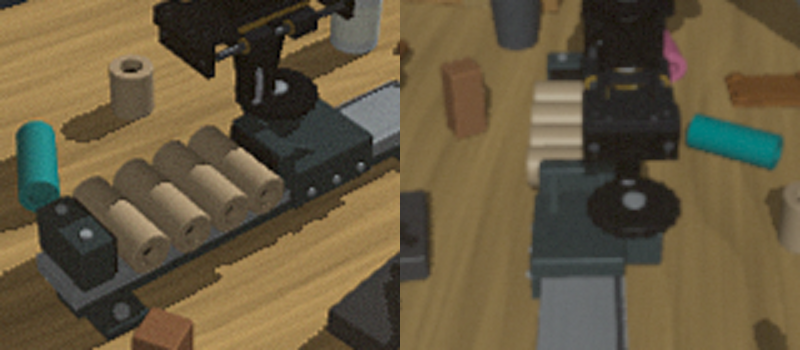

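The remaining gaps are only a few mm and the tangential force is about 11 N. Continuing in 0.1 rad steps.

Request:
arm_command --pt "-0.29 0.02 -0.05 0 1.2" --pt "-0.57 0.07 -0.1 0 1.2" --pt "-0.84 0.15 -0.1 0 1.2"

```text
time: 18.15
position: [0.5511, 0.0699, 0.1074]
tool_rot: [-0.054, 0.999, -0.002, -0.006]
ft_force: [-6.5, -10.8, 5.4]
grip_width: 0.0148
```

Request:
arm_command --pt "-0.25 0.1 0 0 1.2" --pt "-0.48 0.23 0 0 1.2"

```text
time: 18.4
position: [0.5569, 0.0721, 0.1074]
tool_rot: [-0.054, 0.999, -0.003, -0.004]
ft_force: [-5.4, -12.1, 3.4]
grip_width: 0.0144
```

```bash
python3 snap.py 13 scene side
python3 - <<'E'
import cv2,numpy as np
a=cv2.imread("pics/scene13.png")[150:290,230:390];b=cv2.imread("pics/side13.png")[150:290,240:400]
cv2.imwrite("pics/c13.png",np.hstack([cv2.resize(a,(400,350),interpolation=2),cv2.resize(b,(400,350))]))
from circ import *
p,a=get()
json.dump([[*wp(11.1)[:3]],a],open(F,'w'))
E
python3 circ.py 11.1 12.6 .1
```

```text
{'time': 18.4, 'position': [0.5569, 0.0721, 0.1074], 'tool_rot': [-0.054, 0.9985, -0.0028, -0.0042], 'ft_force': [-5.4079, -12.0584, 3.3525], 'grip_width': 0.0144} cmd (array([0.56384305, 0.07833625, 0.107     ]), 1.6760030104702297)
[[-0.21, 0.15, 0.0, -0.0, 1.2], [-0.39, 0.32, 0.0, -0.0, 1.2], [-0.55, 0.51, 0.0, -0.0, 1.2], [-0.68, 0.71, 0.0, -0.0, 1.2], [-0.78, 0.92, 0.0, -0.0, 1.2]]
[[-0.08, 0.22, 0.0, -0.0, 1.2], [-0.12, 0.45, 0.0, -0.0, 1.2], [-0.13, 0.68, 0.0, -0.0, 1.2], [-0.11, 0.91, 0.0, -0.0, 1.2], [-0.06, 1.13, 0.0, -0.0, 1.2]]
[[0.08, 0.22, 0.0, -0.0, 1.2], [0.19, 0.43, 0.0, -0.0, 1.2], [0.33, 0.63, 0.0, -0.0, 1.2], [0.5, 0.81, 0.0, -0.0, 1.2], [0.69, 0.97, 0.0, -0.0, 1.2]]
```

View pics/c13.png

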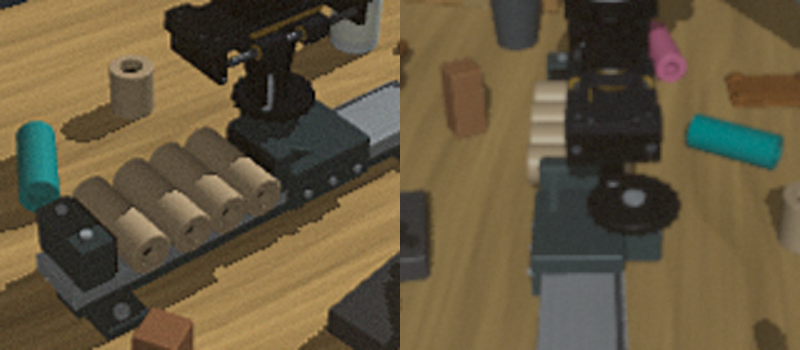

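Request:
arm_command --pt "-0.21 0.15 0 0 1.2" --pt "-0.39 0.32 0 0 1.2"

```text
time: 18.75
position: [0.5615, 0.0753, 0.1074]
tool_rot: [-0.054, 0.999, -0.003, -0.003]
ft_force: [-3.8, -14.0, 1.8]
grip_width: 0.0148
```

Request:
arm_command --pt "-0.16 0.19 0 0 1.2" --pt "-0.29 0.39 0 0 1.2"

```text
time: 19.0
position: [0.5651, 0.0793, 0.1075]
tool_rot: [-0.054, 0.999, -0.003, -0.002]
ft_force: [-2.5, -12.8, -0.2]
grip_width: 0.015
```

```bash
cat > tan.py <<'E'
from circ import *
from rig import robot
o=robot.get_obs();p=o["position"][:2];f=o["ft_force"][:2]
th=11.
for k in range(20):
    v=p-(C+.008*th*d);an=np.arctan2(v[1],v[0])-th0; th=an+2*np.pi*round((th-an)/(2*np.pi))
u=v/np.linalg.norm(v);t=np.array([-u[1],u[0]])
print("theta",round(th,3),"rad",np.linalg.norm(v).round(4),"push",(-f@t).round(2),"radial(out)",(f@u).round(2),o["ft_force"].round(1))
E
python3 tan.py;python3 snap.py 14 scene side
python3 - <<'E'
import cv2,numpy as np
a=cv2.imread("pics/scene14.png")[150:290,230:390];b=cv2.imread("pics/side14.png")[150:290,240:400]
cv2.imwrite("pics/c14.png",np.hstack([cv2.resize(a,(400,350),interpolation=2),cv2.resize(b,(400,350))]))
E
```

```text
theta 11.357 rad 0.0314 push 12.73 radial(out) 2.98 [ -2.5 -12.8  -0.2]
{'time': 19.0, 'position': [0.5651, 0.0793, 0.1075], 'tool_rot': [-0.0538, 0.9985, -0.0032, -0.002], 'ft_force': [-2.521, -12.8263, -0.1805], 'grip_width': 0.015} cmd (array([0.5586169 , 0.10494473, 0.107     ]), 1.6760030104702297)
```

View pics/c14.png

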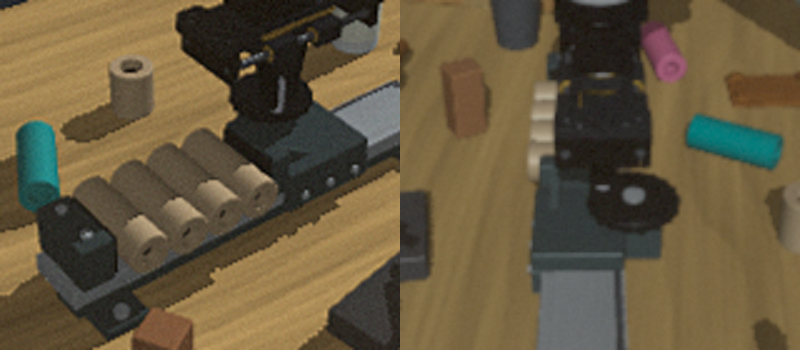

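```bash
cat > gaps.py <<'E'
from fit import *
import sys
i=sys.argv[1]; Q,C=pts(i,tuple(sys.argv[2:]))
psi=.104;ax=np.array([np.cos(psi),np.sin(psi)]);ny=np.array([-ax[1],ax[0]]);o=np.array([.6107,-.1393])
# profile of top height along vice y using points x in +-45mm
D=Q[:,:2]-o;x=D@ax;y=D@ny
for g in (20,60,100,140) :
    c0=o+ny*g/1000
    for k in range(3):
        dd=Q[:,:2]-c0;q=Q[(abs(dd@ax)<.06)&(abs(dd@ny)<.019)&(Q[:,2]>.074)&(Q[:,2]<.095)]
        r=cyl(q,c0,psi,.07);c0=r[:2]
    print("y",((r[:2]-o)@ny*1000).round(1),"x",((r[:2]-o)@ax*1000).round(1),"z",(r[2]*1e3).round(1),"dyaw",(r[3]-psi).round(3),"len",(r[4]*1e3).round(1),"rms",(r[5]*1e3).round(2),len(q))
m=(abs(x)<.05)&(Q[:,2]>.09)&(Q[:,2]<.101)&(y>.1)&(y<.2);print("jaw top y range",np.percentile(y[m],[1,50,99]).round(4))
E
python3 gaps.py 14 scene; python3 gaps.py 0 scene|head -3
```

```text
y 24.1 x -0.4 z 71.8 dyaw -0.001 len 100.2 rms 2.12 547
y 65.3 x 0.2 z 71.8 dyaw 0.001 len 99.9 rms 1.98 554
y 105.3 x -0.3 z 71.9 dyaw 0.006 len 101.1 rms 2.05 515
y 145.1 x -0.2 z 71.9 dyaw 0.001 len 101.4 rms 2.29 510
jaw top y range [0.1006 0.1481 0.1986]
y 23.9 x -0.3 z 71.8 dyaw -0.002 len 100.8 rms 2.16 540
y 68.7 x -0.3 z 71.7 dyaw -0.003 len 101.2 rms 2.13 548
y 112.7 x -0.3 z 71.7 dyaw 0.004 len 100.4 rms 2.06 518
```

Props 2–4 now touch each other and their ends are level within 1 mm. A gap of about 1 mm is left at prop 1, plus an uncertain gap at the fixed jaw. Continuing.

```bash
python3 - <<'E'
from circ import *
p,a=get()
json.dump([[*wp(11.5)[:3]],a],open(F,'w'))
E
python3 circ.py 11.5 11.7 .1;python3 circ.py 11.7 11.9 .1;python3 circ.py 11.9 12.1 .1;python3 circ.py 12.1 12.3 .1;python3 circ.py 12.3 12.5 .1
```

```text
[[-0.1, 0.21, 0.0, -0.0, 1.2], [-0.17, 0.43, 0.0, -0.0, 1.2]]
[[-0.05, 0.23, 0.0, -0.0, 1.2], [-0.06, 0.46, 0.0, -0.0, 1.2]]
[[0.02, 0.23, 0.0, -0.0, 1.2], [0.07, 0.46, 0.0, -0.0, 1.2]]
[[0.08, 0.21, 0.0, -0.0, 1.2], [0.19, 0.42, 0.0, -0.0, 1.2]]
[[0.14, 0.2, 0.0, -0.0, 1.2], [0.31, 0.38, 0.0, -0.0, 1.2]]
```

Request:
arm_command --pt "-0.1 0.21 0 0 1.2" --pt "-0.17 0.43 0 0 1.2"

```text
time: 19.35
position: [0.5672, 0.0836, 0.1075]
tool_rot: [-0.054, 0.999, -0.003, -0.001]
ft_force: [-0.9, -12.7, -0.4]
grip_width: 0.015
```

```bash
python3 tan.py
```

```text
theta 11.556 rad 0.0314 push 12.56 radial(out) 2.0 [ -0.9 -12.7  -0.4]
```

Request:
arm_command --pt "-0.05 0.23 0 0 1.2" --pt "-0.06 0.46 0 0 1.2"

```text
time: 19.6
position: [0.5681, 0.0883, 0.1075]
tool_rot: [-0.054, 0.999, -0.003, -0.0]
ft_force: [0.8, -12.1, -0.6]
grip_width: 0.0148
```

```bash
python3 tan.py; python3 snap.py 15 scene; python3 gaps.py 15 scene
```

```text
theta 11.758 rad 0.0313 push 12.04 radial(out) 1.04 [  0.8 -12.1  -0.6]
{'time': 19.6, 'position': [0.5681, 0.0883, 0.1075], 'tool_rot': [-0.0537, 0.9986, -0.0033, -0.0003], 'ft_force': [0.754, -12.0606, -0.5995], 'grip_width': 0.0148} cmd (array([0.56069274, 0.10351332, 0.107     ]), 1.6760030104702297)
y 21.7 x -0.7 z 71.8 dyaw 0.005 len 100.6 rms 2.05 521
y 62.0 x 0.2 z 71.7 dyaw 0.003 len 100.5 rms 2.03 551
y 102.0 x -0.9 z 71.7 dyaw -0.004 len 101.1 rms 2.1 515
y 142.1 x 0.4 z 71.9 dyaw -0.009 len 100.8 rms 2.24 509
jaw top y range [0.1006 0.15   0.1984]
```

All four props now touch each other and move together; push force is 12 N with no rise yet. Continuing.

Request:
arm_command --pt "0.02 0.23 0 0 1.2" --pt "0.07 0.46 0 0 1.2"

```text
time: 19.9
position: [0.5677, 0.0928, 0.1076]
tool_rot: [-0.054, 0.999, -0.003, 0.001]
ft_force: [1.7, -13.7, -2.0]
grip_width: 0.015
```

```bash
python3 tan.py
```

```text
theta 11.954 rad 0.0313 push 13.81 radial(out) -0.67 [  1.7 -13.7  -2. ]
```

Request:
arm_command --pt "0.08 0.21 0 0 1.2"

```text
time: 20.02
position: [0.5671, 0.0949, 0.1076]
tool_rot: [-0.054, 0.999, -0.003, 0.001]
ft_force: [2.1, -12.3, -3.3]
grip_width: 0.0152
```

```bash
python3 tan.py; python3 snap.py 16 scene; python3 gaps.py 16 scene
```

```text
theta 12.046 rad 0.0312 push 12.42 radial(out) -1.14 [  2.1 -12.3  -3.3]
{'time': 20.025, 'position': [0.5671, 0.0949, 0.1076], 'tool_rot': [-0.0536, 0.9986, -0.0033, 0.0011], 'ft_force': [2.1443, -12.2841, -3.2694], 'grip_width': 0.0152} cmd (array([0.56069274, 0.10351332, 0.107     ]), 1.6760030104702297)
y 19.6 x -0.5 z 71.7 dyaw -0.001 len 100.6 rms 2.21 496
y 59.8 x 0.4 z 71.8 dyaw 0.002 len 99.7 rms 1.96 543
y 99.5 x -0.7 z 71.7 dyaw 0.001 len 100.5 rms 2.03 520
y 140.1 x 0.1 z 72.0 dyaw -0.004 len 100.7 rms 2.45 515
jaw top y range [0.1007 0.1588 0.1988]
```

Still moving; single 0.1 rad steps now.

Request:
arm_command --pt "0.11 0.21 0 0 1.2"

```text
time: 20.2
position: [0.5665, 0.0963, 0.1076]
tool_rot: [-0.054, 0.999, -0.004, 0.002]
ft_force: [4.3, -16.0, -6.0]
grip_width: 0.0151
```

```bash
python3 tan.py
```

```text
theta 12.109 rad 0.0311 push 16.52 radial(out) -1.02 [  4.3 -16.   -6. ]
```

Request:
arm_command --pt "0.14 0.2 0 0 1.2"

```text
time: 20.32
position: [0.5663, 0.0969, 0.1076]
tool_rot: [-0.054, 0.998, -0.005, 0.003]
ft_force: [6.7, -20.3, -7.7]
grip_width: 0.0149
```

```bash
python3 tan.py;  python3 snap.py 17 scene; python3 gaps.py 17 scene
```

```text
theta 12.137 rad 0.0312 push 21.36 radial(out) -0.77 [  6.7 -20.3  -7.7]
{'time': 20.325, 'position': [0.5663, 0.0969, 0.1076], 'tool_rot': [-0.0545, 0.9985, -0.0052, 0.0032], 'ft_force': [6.7112, -20.2947, -7.702], 'grip_width': 0.0149} cmd (array([0.56069274, 0.10351332, 0.107     ]), 1.6760030104702297)
y 19.1 x 0.1 z 71.7 dyaw 0.001 len 101.2 rms 2.15 503
y 59.2 x 0.2 z 71.8 dyaw 0.004 len 100.0 rms 2.07 554
y 99.2 x -0.6 z 71.7 dyaw 0.001 len 100.3 rms 2.04 520
y 140.3 x 0.5 z 72.3 dyaw -0.005 len 100.2 rms 2.6 524
jaw top y range [0.1007 0.1589 0.1988]
```

The push rose from 12 to 21 N and the row stopped moving, so it is tight. I relax the arm's lead back to the measured position before opening, so the knob isn't kicked.

Request:
arm_command --pt "-0.14 -0.25 0 0 1.2" --pt "-0.26 -0.48 0 0 1.2" --pt "-0.26 -0.48 0 0 1.2"

```text
time: 20.75
position: [0.5664, 0.0965, 0.1076]
tool_rot: [-0.053, 0.999, -0.001, 0.0]
ft_force: [2.0, -6.0, -3.9]
grip_width: 0.0145
```

```bash
python3 tan.py
```

```text
theta 12.121 rad 0.0311 push 6.3 radial(out) -0.07 [ 2.  -6.  -3.9]
```

Request:
arm_command --pt "-0.05 -0.16 0 0 1.2" --pt "-0.05 -0.16 0 0 1.2"

```text
time: 21.0
position: [0.5664, 0.0964, 0.1076]
tool_rot: [-0.053, 0.999, -0.0, -0.0]
ft_force: [2.2, -2.8, -3.9]
grip_width: 0.0146
```

Request:
arm_command --pt "0 0 0 0 2.2" --pt "0 0 0 0 3.2" --pt "0 0 0 0 3.6" --pt "0 0 0 0 3.6"

```text
time: 21.5
position: [0.5663, 0.0968, 0.1082]
tool_rot: [-0.053, 0.999, 0.0, 0.0]
ft_force: [0.0, 0.9, 0.1]
grip_width: 0.0352
```

Request:
arm_command --pt "0 0 -3 0 3.6" --pt "0 0 -7 0 3.6" --pt "0 0 -12 0 3.6" --pt "0 0 -16 0 3.6"

```text
time: 22.0
position: [0.5666, 0.0966, 0.2702]
tool_rot: [-0.053, 0.999, 0.0, 0.001]
ft_force: [1.0, -0.1, -0.6]
grip_width: 0.036
```

Request:
arm_command --pt "3 5 0 0 3.6" --pt "6 10 0 0 3.6" --pt "9 15 0 0 3.6" --pt "9 15 0 0 3.6" --pt "9 15 0 0 3.6"

```text
time: 22.62
position: [0.4615, 0.2362, 0.2683]
tool_rot: [-0.053, 0.999, -0.0, 0.001]
ft_force: [1.0, -0.7, -0.7]
grip_width: 0.0359
```

```bash
python3 snap.py 18 scene side wrist; python3 gaps.py 18 scene;python3 gaps.py 18 side
python3 - <<'E'
import cv2,numpy as np
a=cv2.imread("pics/scene18.png")[150:290,230:390];b=cv2.imread("pics/side18.png")[150:290,240:400]
cv2.imwrite("pics/c18.png",np.hstack([cv2.resize(a,(400,350),interpolation=2),cv2.resize(b,(400,350),interpolation=2)]))
E
```

```text
{'time': 22.625, 'position': [0.4615, 0.2362, 0.2683], 'tool_rot': [-0.053, 0.9986, -0.0001, 0.0005], 'ft_force': [0.9564, -0.7106, -0.7254], 'grip_width': 0.0359} cmd (array([0.56069274, 0.10351332, 0.107     ]), 1.6760030104702297)
y 19.1 x -0.3 z 71.7 dyaw 0.003 len 100.7 rms 2.08 498
y 59.2 x 0.6 z 71.7 dyaw -0.001 len 99.6 rms 2.02 551
y 99.2 x -0.4 z 71.7 dyaw 0.001 len 100.3 rms 2.11 515
y 140.0 x 0.2 z 72.3 dyaw -0.003 len 99.3 rms 2.48 526
jaw top y range [0.1004 0.1585 0.1975]
y 14.8 x 0.1 z 72.3 dyaw -0.003 len 97.8 rms 2.34 309
y 58.0 x 1.2 z 70.4 dyaw 0.011 len 97.3 rms 1.39 294
y 97.8 x -0.6 z 70.3 dyaw -0.001 len 96.5 rms 1.26 341
y 137.6 x -0.7 z 70.3 dyaw 0.004 len 97.8 rms 1.27 255
jaw top y range [0.1018 0.171  0.1981]
```

View pics/c18.png

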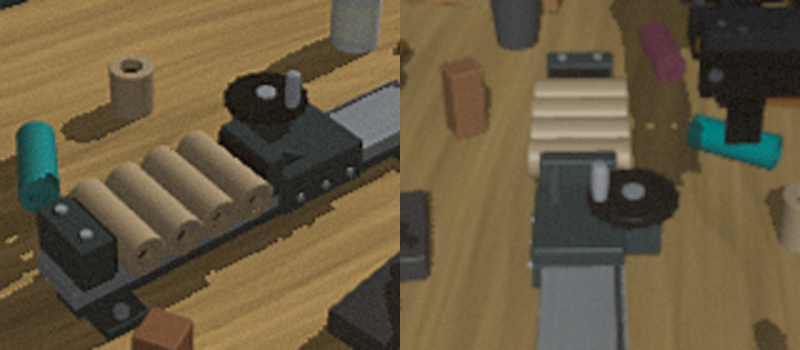

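View pics/scene18.png

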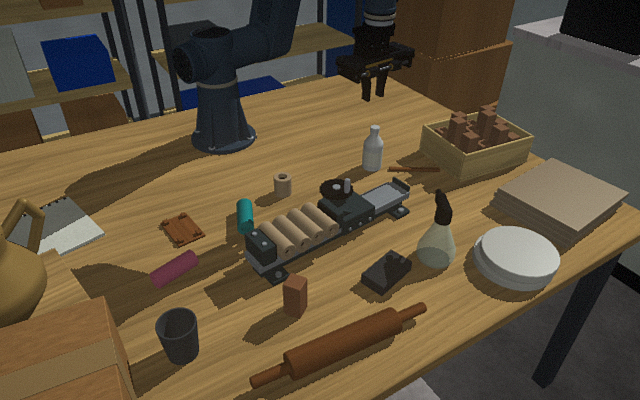

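The four props sit tight between the jaws, pitch about 40 mm and ends level, and the bystanders are where they were. Handing in.

```bash
python3 -c "
from rig import robot
robot.hand_in(); print(robot.get_obs()['time'])"
```

```text
the job is handed in; nothing more can be done
the job is handed in; nothing more can be done
```

I took the buff spare prop from the wooden rest, laid it across the bed beside the other three, and wound the feed knob about 12.1 rad by its peg until the row was tight. I handed in at about 22.7 s of robot time, with the gripper open and well clear.

- **Tightness:** the push on the peg rose from a steady 12 N to 21 N, and the row stopped moving. I stopped there, took the load off and opened the fingers; the props had not shifted afterwards.
- **Row:** the scene camera gives centres 40.1, 40.0 and 40.8 mm apart, so all four props touch. Their ends are level within about 1 mm in the scene camera. The side camera says about 2 mm.
- **Other things:** the bystanders and both look-alikes appear where they were in the last pictures; I judged this by eye.
- **Disagreement:** the side camera put prop 1 about 4 mm nearer the fixed jaw than the scene camera did, and that fit was poor. I relied on the force rise and the scene view for contact with the fixed jaw.
- **Vertical load:** up to 15 N built up on the tool while winding, so I adjusted its height slightly to ease it.

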